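Free the stuck lid of the dry canister and hold it ajar

ROBOT

A 7-joint arm with a two-finger parallel gripper is mounted at the origin on the work surface. World frame = base frame: x ahead of the robot, y to its left, z up, the work surface at z = 0. Lengths are in m, angles in rad, forces in N, time in s.
With the tool pointing down it reaches from about 0.4 to 0.85 m from the base axis. Payload 10.4 kg.
Tool frame: the origin (TCP) lies between the finger pads; the fingertips stand 8 mm ahead of it and the grasp point (between the pads) lies 11 mm behind it; z points along the fingers, y is the direction in which the jaws open and shut (so a half turn about z gives the same grasp; the last joint's range is limited). The gripper opens to 85 mm and grips with 20 to 120 N. Pads are 22 mm wide; open, the fingers measure 114 mm over their backs; the gripper's body (76 mm by 85 mm) begins 54 mm behind the grasp point. The pads swing forward as they close: fully open they stand 13 mm farther back than shut.
Start: joints at [-1.213, 0.332, -0.065, 1.46, 0.022, 1.35, -0.088], TCP at [0.232, 0.58, 0.239] pointing down, gripper open.
Joint ranges: [-2.6, 2.6], [-0.5, 2.12], [-1.47, 1.34], [0.16, 2.42], [-1.27, 4.41], [0.06, 2.06], [-2.6, 2.6]. Speed limits (rad/s): [2.22, 2.22, 2.79, 2.79, 3.14, 3.14, 3.14].

INTERFACE

Orientations are given as a unit quaternion [x, y, z, w].
In Python, from workcell import manip, camera, camera_params, trace, place_of gives the robot as it stands. The module is installed in compiled form; this text tells all that it offers.
- The arm moves only by the tool move_arm, never from a script. Its argument "steps" is a list of rows, each an object with "offset": the shift along the tool's x, y, z scaled (see below), a list of three; "delta_rot": the turn, a rotation vector about the tool's x, y, z scaled (see below), a list of three. In form: [{"offset": [dx, dy, dz], "delta_rot": [wx, wy, wz]}, ...]. A call has 1 to 20 rows; each row is the pose to reach, as a shift and turn from the pose commanded when the call began, along the tool's axes at that moment; what a row does not reach only later rows make up. The controller multiplies each number of a shift by 0.15 m and each number of a turn by 90 degrees. A row lasts 1/12 s, in which the tool goes at most 41.7 mm and 7.16 degrees, less where a joint would pass 70% of its speed; a pose out of reach is approached as far as the arm can. A call with a number of a shift or a turn outside -1 to 1 is refused whole. A call with a gripper value outside its range is refused whole. "hand" is the gripper's target within -1 to 1 (fully open at 1, half-way at 0, shut at -1), set as the call begins (left out, the last holds). The fingers move at their own pace and stop on an object; "squeeze" is the grip in N (left out, the last holds). Time passes only in rows, so rows that repeat a pose let the fingers close. It gives the time, the measured TCP pose, the force and the opening at its end, in the units of the state.
- manip.get_obs(): the state, without advancing time (a new reading comes with each control period).
- camera(name): name is "scene" or "top"; returns the picture (400x640x3 uint8, red, green, blue); there is no depth.
- camera_params(name): a dict with "fovy" (degrees; the focal length in pixels is half the picture's height over the tangent of half this angle, whatever the lens; pixels are square), "cx", "cy" (the principal point, pixels), "D" ([k1, k2, p1, p2, k3] as OpenCV has them; the pictures are not rectified), "world_from_camera" (4x4, takes a point from camera to world coordinates). Camera axes: x right, y down, z forward; pixel columns grow to the right and rows downward; lengths in m; the calibration is good to about 2 mm. A picture is of the moment at which its call begins. camera_params takes no time and is no camera call.
- manip.hand_in(): hands the job in, once; it reports no verdict.
Trained networks look in the newest picture that a camera, given by its name, has taken for a name from the list of things; names that differ only in an ending like _2 or _b are one class to them, and where a whole thing is asked for, a point or a joint stands for the part that bears it (a point fixed in the world has none). Each returns a list of dicts, best first, with "p" (0 to 1); they miss things now and then, are a little off and sometimes report something else, mostly with a low value. They report only what shows in the picture. A call takes as long as a camera call. They do not tell look-alikes from the thing itself.
- trace(camera, label): "mask" (400x640 bool, what is visible of it) and "extent" ([left, top, right, bottom] in pixels, round what is visible of it).
- place_of(camera, label): "uv" ([column, row] in pixels: a listed point, or the origin of a listed thing).
The state is a dict: "clock": time; "joint_pos": joint angles; "joint_velocities": joint speeds; "tau": joint torques, N m; "position": TCP position; "ee_rot": TCP orientation; "ft_force": force on the tool from outside, world axes, zero at the start; "torque": the same for the moment, N m; "grip_width": opening from 0.0 (shut) to 1.0 (fully open).
Only numpy, scipy, OpenCV 4.12 (cv2) and the standard library are available. Lean on these libraries where they do the work, as an engineer would, in place of code of your own. Each camera call takes 0.05 s, during which the arm holds its last target.

TASK

The lid of the round steel canister is stuck on its rubber seal. Press the bare nozzle of the small spray can in front of the canister all the way down and let it spring back up, to wet the seam, then take the lid by its bow handle, pull it up free of the seal, and finish while still holding it by the handle, level and about 3 cm above its shut position, over the mouth and touching the canister nowhere. Do not take the lid off altogether, do not press the nozzle while the lid is open, and leave the other things on the bench where they are.

Things in the scene. Friction and masses are not known exactly. Their poses are not given: they have to be found in the camera images.
- nozzle (a joint): Travel of the spray can's nozzle button in m, 0 = up, 0.005 = fully down. It is sprung straight up: about 2.5 N to start it moving and 7.5 N at the bottom.
- nozzle_top (a point): Centre of the top of the nozzle: a white button 22 mm across, standing 22 mm above the can's shoulder, 131 mm above the bench. The can, a 45 mm aerosol, is fixed in a black bench clip at the left or right before the canister, outlet toward it. A twin can beside it (axes 90 to 130 mm apart) wears a full-width overcap (47 mm) and is not needed.
- lid_handle (a point): Middle of the lid's bow handle: a level round steel bar 12 mm thick and 90 mm long on two legs over the middle of the lid, 175 mm above the bench when shut, its underside 41 mm clear above the lid. y runs along the bar, z up. The lid (174 mm across, 8 mm thick, 0.3 to 0.5 kg, loose) has a conical rubber plug reaching 21 mm down into the mouth.
- canister: Round steel canister fixed to the bench, 170 mm across, 120 mm high, mouth 162 mm wide; origin at the centre of its underside, z up. Its seal grips the lid: straight up it resists with 10 to 20 N in all (lid included) over the first 8 mm, then lets go and only the lid's weight is left. A lid lowered again rests on the seal 10 to 15 mm up without going home.
- flux_tin: Bystander: round aluminium tin 58 mm across, 26 mm high, left of the canister; origin centre of underside.
- tape_roll: Bystander: paper tape roll 84 mm across, 24 mm high, left of the canister; origin centre of underside.
- amber_jar: Bystander: amber glass jar 64 mm across, 75 mm high, right of the canister; origin centre of underside.
- screwdriver: Bystander: screwdriver lying at the left; origin at its underside.
- wrench: Bystander: steel wrench lying at the right; origin at its underside.
- wood_block: Bystander: wooden block 110 x 70 x 45 mm at the far left; origin centre of underside.
- copper_ring: Bystander: copper ring 90 mm across, 12 mm high at the far right; origin centre of underside.
Mind the look-alikes: they are no part of the job. Leave any orange look-alike of the part that bears lid_handle alone.

How it is judged:
By the outcome, as a careful person would: the job done as asked, in the order asked, and still so for the second after the job is handed in, while the arm keeps its last pose, push and grip.
It also fails if it takes over 38 s, if anything falls off the work surface, if the arm or the gripper's body presses on something with over 40 N, if the wrist force passes 120 N, or if a joint passes its speed limit or range.

## Working session

There is one attempt and no reset: what is moved stays moved. The work goes in short steps, Python scripts to look and compute and a tool call to move; the robot and the scene stay as the last step left them, time stands still between calls to the robot, and variables do not carry over. Pictures are saved under pics/ and viewed, and the job is handed in when it is done.

Besides the shell and the picture viewer there is one more tool, called after "Emit:" by a JSON object that holds its "api" and its "payload", one argument or row to a line. move_arm: Moves the arm, as the interface text tells. Its arguments: {"type":"object","properties":{"steps":{"type":"array"},"hand":{"type":"number"},"squeeze":{"type":"number"}},"required":["steps"]}

```bash
mkdir -p pics; cat > h.py <<'E'
import numpy as np,cv2
from workcell import manip,camera,camera_params,trace,place_of
def K(n):
    p=camera_params(n);f=200/np.tan(np.radians(p['fovy']/2))
    return np.array([[f,0,p['cx']],[0,f,p['cy']],[0,0,1]]),np.array(p['D'],float),np.array(p['world_from_camera'])
def ray(n,uv):
    k,D,T=K(n);q=cv2.undistortPoints(np.array([[uv]],float),k,D)[0,0]
    return T[:3,3],T[:3,:3]@np.array([q[0],q[1],1])
def atz(n,uv,z):
    o,d=ray(n,uv);return o+d*(z-o[2])/d[2]
def proj(n,P):
    k,D,T=K(n);W=np.linalg.inv(T);r=cv2.Rodrigues(W[:3,:3])[0]
    return cv2.projectPoints(np.array(P,float).reshape(-1,3),r,W[:3,3],k,D)[0][:,0]
def tri(a,b):
    (o1,d1),(o2,d2)=a,b
    s=np.linalg.lstsq(np.c_[d1,-d2],o2-o1,rcond=None)[0]
    p,q=o1+d1*s[0],o2+d2*s[1];return (p+q)/2,np.linalg.norm(p-q)
E
python3 - <<'E'
from h import *
for n in ('scene','top'):
    im=camera(n);cv2.imwrite(f'pics/{n}0.png',im[:,:,::-1])
    for l in ('nozzle_top','lid_handle','canister'):
        print(n,l,[(np.round(d['uv'],1).tolist(),round(d['p'],2)) for d in place_of(n,l)])
    print(camera_params(n))
print(manip.get_obs())
E
```

```text
scene nozzle_top [([289.5, 174.9], 0.44)]
scene lid_handle [([323.9, 213.5], 0.72), ([229.2, 200.8], 0.66), ([265.9, 260.0], 0.34)]
scene canister [([326.1, 246.6], 0.72)]
{'fovy': 45.78490611792557, 'cx': 320.3279130672778, 'cy': 194.61702034551942, 'D': array([-0.07890796,  0.        ,  0.        ,  0.        ,  0.        ]), 'world_from_camera': array([[ 0.28631368,  0.77675136, -0.56096507,  1.29385158],
       [ 0.95809695, -0.23738375,  0.16030965, -0.19119518],
       [-0.00864325, -0.58335777, -0.81216932,  1.18060744],
       [ 0.        ,  0.        ,  0.        ,  1.        ]])}
top nozzle_top [([348.4, 221.4], 0.58)]
top lid_handle [([406.4, 223.5], 0.73), ([331.8, 151.7], 0.55), ([283.1, 188.2], 0.19)]
top canister [([278.8, 138.1], 0.27)]
{'fovy': 54.9488066410124, 'cx': 321.29980935509866, 'cy': 196.6464831614981, 'D': array([0.00262371, 0.        , 0.        , 0.        , 0.        ]), 'world_from_camera': array([[ 3.23866206e-03, -9.95375489e-01,  9.60059778e-02,
         4.48132597e-01],
       [-9.99479798e-01, -1.41361636e-04,  3.22507980e-02,
        -1.19681871e
[... 177 characters left out ...]

{'clock': 0.4, 'joint_pos': array([-1.2125557 ,  0.33228844, -0.06468152,  1.46020159,  0.02159328,
        1.34989591, -0.08851678]), 'joint_velocities': array([-0.00051491, -0.00056819, -0.00033109, -0.00277284, -0.00095901,
       -0.00020339,  0.00017057]), 'tau': array([-1.33344609e-03, -6.24551439e+01,  4.86467115e-02, -3.91373277e+01,
        1.64200435e-02,  3.68951776e-03, -1.77406207e-05]), 'position': array([0.23229784, 0.58019975, 0.23923366]), 'ee_rot': array([ 1.89286517e-01,  9.81921897e-01, -4.79851274e-05, -1.41528075e-05]), 'ft_force': array([-0.19306954, -0.50334502,  0.34301939]), 'torque': array([-0.0370287 , -0.0061447 , -0.01965117]), 'grip_width': 0.9972735210344381}
```

View pics/scene0.png

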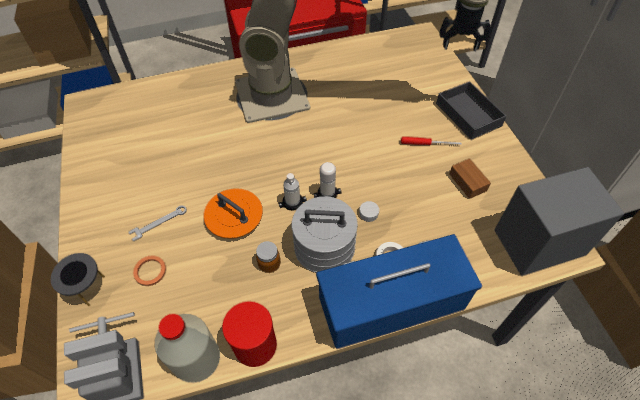

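View pics/top0.png

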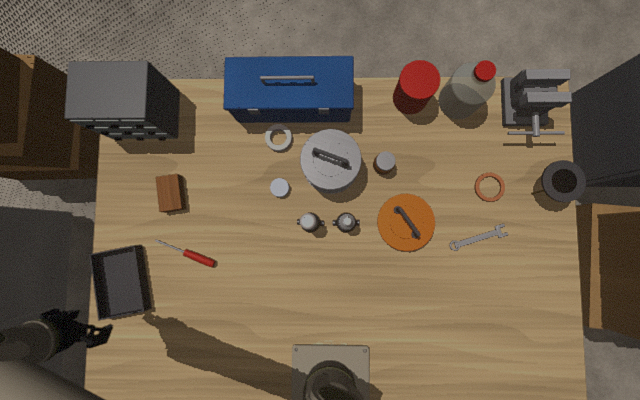

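```bash
python3 - <<'E'
import cv2,numpy as np
s=cv2.imread('pics/scene0.png')[150:280,260:400];t=cv2.imread('pics/top0.png')[120:245,290:430]
a=cv2.resize(s,None,fx=4,fy=4,interpolation=2)[:, :];b=cv2.resize(t,None,fx=4,fy=4,interpolation=2)
cv2.imwrite('pics/cs.png',a);cv2.imwrite('pics/ct.png',b)
from h import *
print(tri(ray('scene',(289.5,174.9)),ray('top',(348.4,221.4))))
print(tri(ray('scene',(323.9,213.5)),ray('top',(331.8,151.7))))
print('noz atz',atz('scene',(289.5,174.9),.131),atz('top',(348.4,221.4),.131))
print('h atz',atz('scene',(323.9,213.5),.175),atz('top',(331.8,151.7),.175))
E
```

```text
(array([ 0.48259626, -0.05035373,  0.13751303]), np.float64(0.0040918214773326455))
(array([ 0.66656238, -0.00515219,  0.18818466]), np.float64(0.0034866573858857984))
noz atz [ 0.47801432 -0.04747164  0.131     ] [ 0.48237497 -0.05260274  0.131     ]
h atz [ 0.65854664 -0.00093961  0.175     ] [ 0.66901829 -0.00678731  0.175     ]
```

View pics/cs.png

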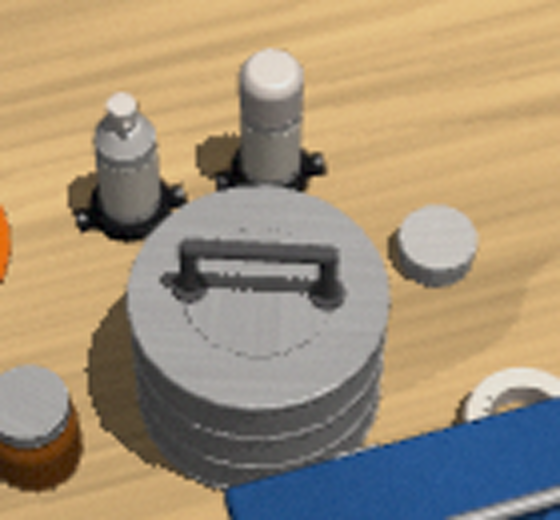

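View pics/ct.png

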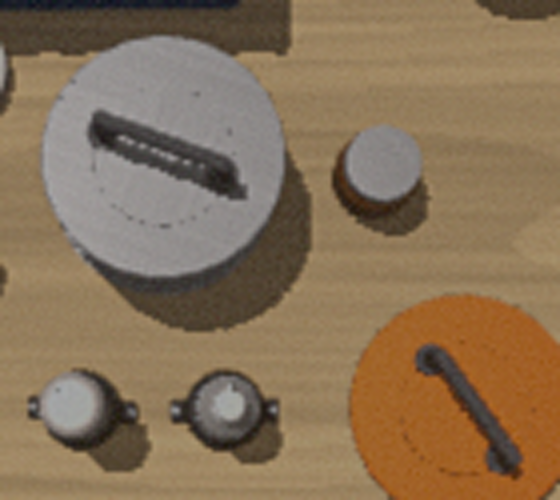

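```bash
cat > fit.py <<'E'
from h import *
from scipy.optimize import least_squares
def lidpts(n,mask): 
    c,_=cv2.findContours(mask.astype(np.uint8),0,1);return max(c,key=cv2.contourArea)[:,0]
E
python3 - <<'E'
from h import *
print('noz',tri(ray('scene',(290.5,175.7)),ray('top',(347.8,220.9))),atz('scene',(290.5,175.7),.131),atz('top',(347.8,220.9),.131))
print('lidc top', atz('top',(330.6,159.2),.128))
# lid extents
c=atz('top',(330.6,159.2),.128)
for n in('top','scene'):
    im=cv2.imread(f'pics/{n}0.png');im=cv2.resize(im,None,fx=4,fy=4,interpolation=2)
    a=np.linspace(0,2*np.pi,100)
    P=np.c_[c[0]+.087*np.cos(a),c[1]+.087*np.sin(a),a*0+.128]
    cv2.polylines(im,[np.int32(proj(n,P)*4+2)],True,(0,255,0),1)
    for L in ((-.045,.045),):
      for th in np.radians([60,65,70,75,]):
        q=np.array([[c[0]+r*np.cos(th+np.pi/2-np.pi/2),c[1]+r*np.sin(th),.175] for r in L])
        cv2.polylines(im,[np.int32(proj(n,q)*4+2)],False,(0,0,255),1)
    x,y=(290,120) if n=='top' else (260,150)
    cv2.imwrite(f'pics/o_{n}.png',im[y*4:y*4+500,x*4:x*4+560])
    print(n, proj(n,q))
E
```

```text
noz (array([ 0.48413437, -0.04841967,  0.13500127]), np.float64(0.004876551792532111)) [ 0.48160921 -0.04549216  0.131     ] [ 0.48375287 -0.05095004  0.131     ]
lidc top [ 0.65766147 -0.00317705  0.128     ]
top [[346.59145501 160.04829101]
 [314.40722319 151.65769647]]
scene [[305.25623753 213.94196191]
 [340.6425233  212.92698105]]
```

View pics/o_top.png

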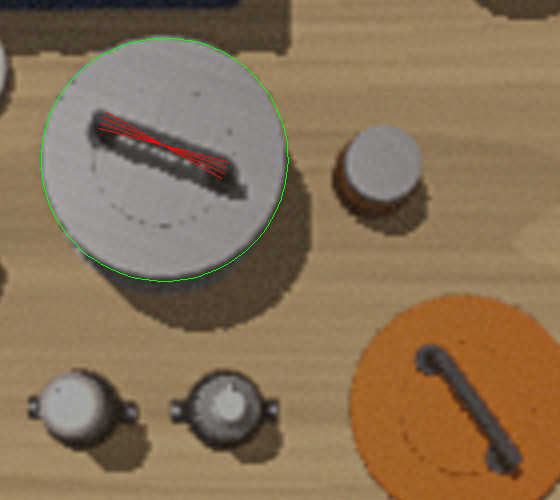

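View pics/o_scene.png

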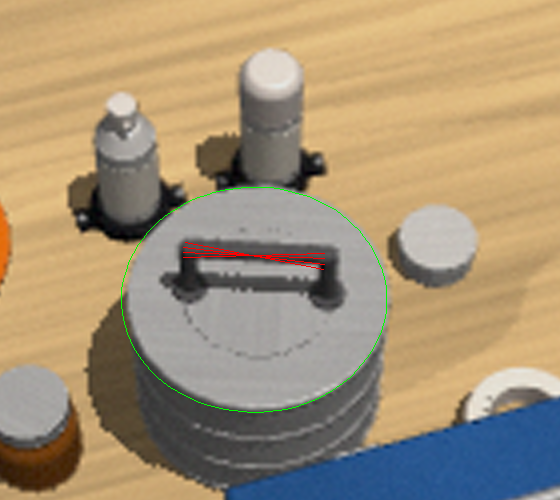

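```bash
python3 - <<'E'
from h import *
A=tri(ray('scene',(305.4,211.6)),ray('top',(347.6,161.6)));B=tri(ray('scene',(343.6,213.6)),ray('top',(314.1,149.6)))
print(A,B,(A[0]+B[0])/2)
for n,a,b in(('scene',(305.4,211.6),(343.6,213.6)),('top',(347.6,161.6),(314.1,149.6))):
    p,q=atz(n,a,.175),atz(n,b,.175);d=q-p;print(n,p,q,(p+q)/2,np.linalg.norm(d),np.degrees(np.arctan2(d[1],d[0])))
from scipy.spatial.transform import Rotation as R
o=manip.get_obs();print(R.from_quat(o['ee_rot']).as_matrix().round(3))
p=camera_params
# twin cap top height
print(tri(ray('scene',(327.5,167)),ray('top',(309,221.5))))
E
```

```text
(array([ 0.6414541 , -0.04708319,  0.17909958]), np.float64(0.0043189125126579285)) (array([0.6749184 , 0.04353495, 0.17802684]), np.float64(0.005202101645674582)) [ 0.65818625 -0.00177412  0.17856321]
scene [ 0.63923756 -0.04437301  0.175     ] [0.67345113 0.04683957 0.175     ] [0.65634434 0.00123328 0.175     ] 0.09741819178679081 69.43908264914448
top [ 0.64176921 -0.04934271  0.175     ] [0.67497546 0.0411509  0.175     ] [ 0.65837234 -0.0040959   0.175     ] 0.09639371707494448 69.84960148923764
[[-0.928  0.372 -0.   ]
 [ 0.372  0.928 -0.   ]
 [ 0.    -0.    -1.   ]]
(array([0.48252664, 0.05970024, 0.13227849]), np.float64(0.00653399858167355))
```

Emit:
{"api": "move_arm", "payload": {
  "steps": [
    {"offset": [-1, -1, 0], "delta_rot": [0, 0, 0]},
    {"offset": [-1, -1, 0], "delta_rot": [0, 0, 0]},
    {"offset": [-1, -1, 0], "delta_rot": [0, 0, 0]},
    {"offset": [-1, -1, 0], "delta_rot": [0, 0, 0]},
    {"offset": [-1, -1, 0], "delta_rot": [0, 0, 0]},
    {"offset": [-1, -1, 0], "delta_rot": [0, 0, 0]}
  ],
  "hand": -1,
  "squeeze": 20
}}

```text
clock: 0.9
position: [0.32, 0.3786, 0.2398]
ee_rot: [0.193, 0.981, -0.0, 0.001]
ft_force: [1.2, 0.7, 0.8]
grip_width: 0.14
```

Emit:
{"api": "move_arm", "payload": {
  "steps": [
    {"offset": [-1, -1, 0], "delta_rot": [0, 0, 0]},
    {"offset": [-1, -1, 0], "delta_rot": [0, 0, 0]},
    {"offset": [-1, -1, 0], "delta_rot": [0, 0, 0]},
    {"offset": [-1, -1, 0], "delta_rot": [0, 0, 0]},
    {"offset": [-1, -1, 0], "delta_rot": [0, 0, 0]},
    {"offset": [-1, -1, 0], "delta_rot": [0, 0, 0]}
  ]
}}

```text
clock: 1.4
position: [0.402, 0.1834, 0.2398]
ee_rot: [0.194, 0.981, -0.0, 0.001]
ft_force: [-0.1, 0.1, 0.2]
grip_width: -0.001
```

Emit:
{"api": "move_arm", "payload": {
  "steps": [
    {"offset": [-1, -1, 0], "delta_rot": [0, 0, 0]},
    {"offset": [-1, -1, 0], "delta_rot": [0, 0, 0]},
    {"offset": [-1, -1, 0], "delta_rot": [0, 0, 0]},
    {"offset": [-1, -1, 0], "delta_rot": [0, 0, 0]},
    {"offset": [-1, -1, 0], "delta_rot": [0, 0, 0]},
    {"offset": [-1, -1, 0], "delta_rot": [0, 0, 0]},
    {"offset": [-1, -1, 0], "delta_rot": [0, 0, 0]}
  ]
}}

```text
clock: 1.98
position: [0.4834, -0.0073, 0.2394]
ee_rot: [0.192, 0.981, -0.0, 0.0]
ft_force: [-0.2, 0.5, 0.2]
grip_width: -0.004
```

Emit:
{"api": "move_arm", "payload": {
  "steps": [
    {"offset": [-0.1, -0.25, 0.2], "delta_rot": [0, 0, 0.985]},
    {"offset": [-0.1, -0.25, 0.4], "delta_rot": [0, 0, 0.985]},
    {"offset": [-0.1, -0.25, 0.4], "delta_rot": [0, 0, 0.985]},
    {"offset": [-0.1, -0.25, 0.4], "delta_rot": [0, 0, 0.985]},
    {"offset": [-0.1, -0.25, 0.4], "delta_rot": [0, 0, 0.985]},
    {"offset": [-0.1, -0.25, 0.4], "delta_rot": [0, 0, 0.985]},
    {"offset": [-0.1, -0.25, 0.4], "delta_rot": [0, 0, 0.985]},
    {"offset": [-0.1, -0.25, 0.4], "delta_rot": [0, 0, 0.985]},
    {"offset": [-0.1, -0.25, 0.4], "delta_rot": [0, 0, 0.985]},
    {"offset": [-0.1, -0.25, 0.4], "delta_rot": [0, 0, 0.985]},
    {"offset": [-0.1, -0.25, 0.4], "delta_rot": [0, 0, 0.985]},
    {"offset": [-0.1, -0.25, 0.4], "delta_rot": [0, 0, 0.985]},
    {"offset": [-0.1, -0.25, 0.4], "delta_rot": [0, 0, 0.985]},
    {"offset": [-0.1, -0.25, 0.4], "delta_rot": [0, 0, 0.985]},
    {"offset": [-0.1, -0.25, 0.4], "delta_rot": [0, 0, 0.985]},
    {"offset": [-0.1, -0.25, 0.4], "delta_rot": [0, 0, 0.985]}
  ]
}}

```text
clock: 3.32
position: [0.4827, -0.0443, 0.1793]
ee_rot: [0.821, 0.572, 0.0, -0.0]
ft_force: [0.0, -0.2, 0.3]
grip_width: -0.001
```

```bash
cat > look.py <<'E'
import sys
from h import *
from scipy.spatial.transform import Rotation as R
t=sys.argv[1];c=[float(v) for v in sys.argv[2:5]]
o=manip.get_obs();print(o['clock'],o['position'].round(4),o['ft_force'].round(2),o['grip_width']);M=R.from_quat(o['ee_rot']).as_matrix();print(M.round(3).tolist())
w=[]
for n in('scene','top'):
    im=camera(n);cv2.imwrite(f'pics/full_{n}_{t}.png',im[:,:,::-1]);u=proj(n,c)[0];x=int(np.clip(u[0]-50,0,540));y=int(np.clip(u[1]-60,0,280))
    tip=proj(n,o['position']+M[:,2]*.008)[0]
    k=cv2.resize(im[y:y+120,x:x+100,::-1],None,fx=4,fy=4,interpolation=cv2.INTER_CUBIC)
    cv2.drawMarker(k,tuple(int(v) for v in (tip-[x,y])*4+2),(0,255,0),0,10,1)
    print(n,'crop origin',x,y);w.append(k)
cv2.imwrite(f'pics/{t}.png',np.hstack(w))
E
python3 look.py a .483 -.048 .14
```

```text
3.3167 [ 0.4827 -0.0443  0.1793] [ 0.04 -0.15  0.28] -0.0009709735534900414
[[0.347, 0.938, -0.0], [0.938, -0.347, 0.0], [0.0, -0.0, -1.0]]
scene crop origin 239 114
top crop origin 296 161
```

View pics/a.png

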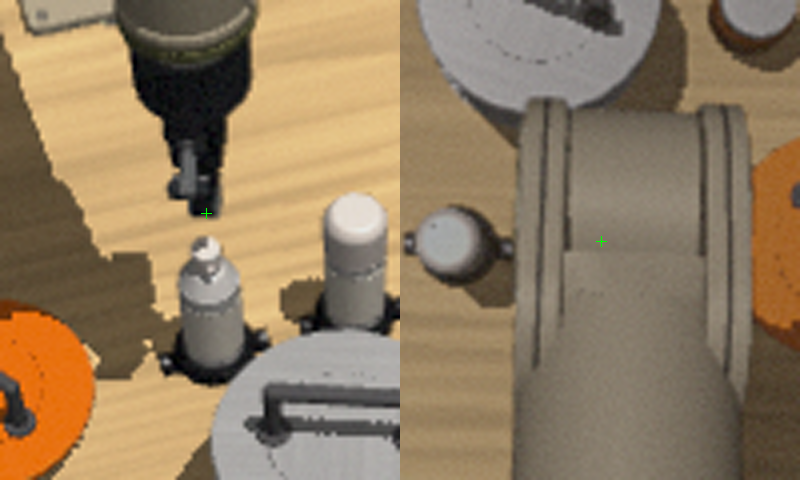

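Emit:
{"api": "move_arm", "payload": {
  "steps": [
    {"offset": [-0.02, 0.007, 0.1], "delta_rot": [0, 0, 0]},
    {"offset": [-0.02, 0.007, 0.2], "delta_rot": [0, 0, 0]},
    {"offset": [-0.02, 0.007, 0.23], "delta_rot": [0, 0, 0]},
    {"offset": [-0.02, 0.007, 0.23], "delta_rot": [0, 0, 0]},
    {"offset": [-0.02, 0.007, 0.23], "delta_rot": [0, 0, 0]}
  ]
}}

```text
clock: 3.83
position: [0.4828, -0.0483, 0.1451]
ee_rot: [0.821, 0.57, -0.0, -0.0]
ft_force: [0.6, -1.0, 0.1]
grip_width: 0.002
```

```bash
python3 look.py b .483 -.048 .14
```

```text
3.8333 [ 0.4828 -0.0483  0.1451] [ 0.56 -0.96  0.11] 0.002429789529761322
[[0.349, 0.937, -0.0], [0.937, -0.349, -0.0], [-0.0, -0.0, -1.0]]
scene crop origin 239 114
top crop origin 296 161
```

View pics/b.png

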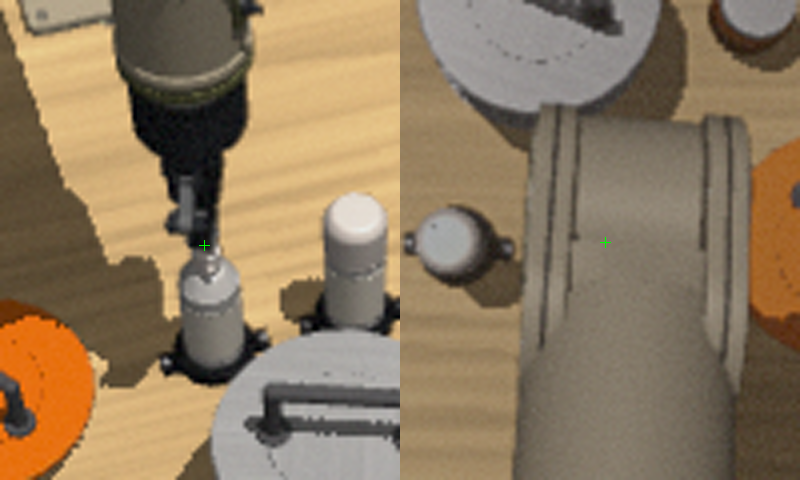

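Emit:
{"api": "move_arm", "payload": {
  "steps": [
    {"offset": [0.015, -0.005, 0.0], "delta_rot": [0, 0, 0]},
    {"offset": [0.015, -0.005, 0.02], "delta_rot": [0, 0, 0]},
    {"offset": [0.015, -0.005, 0.04], "delta_rot": [0, 0, 0]},
    {"offset": [0.015, -0.005, 0.06], "delta_rot": [0, 0, 0]},
    {"offset": [0.015, -0.005, 0.06], "delta_rot": [0, 0, 0]},
    {"offset": [0.015, -0.005, 0.06], "delta_rot": [0, 0, 0]}
  ]
}}

```text
clock: 4.43
position: [0.4832, -0.0457, 0.136]
ee_rot: [0.821, 0.57, 0.0, -0.0]
ft_force: [-0.9, 2.0, 5.8]
grip_width: 0.002
```

Emit:
{"api": "move_arm", "payload": {
  "steps": [
    {"offset": [0, 0, 0.01], "delta_rot": [0, 0, 0]},
    {"offset": [0, 0, 0.02], "delta_rot": [0, 0, 0]},
    {"offset": [0, 0, 0.025], "delta_rot": [0, 0, 0]},
    {"offset": [0, 0, 0.025], "delta_rot": [0, 0, 0]}
  ]
}}

```text
clock: 4.77
position: [0.4834, -0.0457, 0.1339]
ee_rot: [0.822, 0.57, 0.001, -0.0]
ft_force: [-8.9, 2.1, 25.1]
grip_width: -0.001
```

Emit:
{"api": "move_arm", "payload": {
  "steps": [
    {"offset": [0, 0, -0.05], "delta_rot": [0, 0, 0]},
    {"offset": [0, 0, -0.2], "delta_rot": [0, 0, 0]},
    {"offset": [0, 0, -0.45], "delta_rot": [0, 0, 0]},
    {"offset": [0, 0, -0.8], "delta_rot": [0, 0, 0]},
    {"offset": [0, 0, -0.8], "delta_rot": [0, 0, 0]},
    {"offset": [0, 0, -0.8], "delta_rot": [0, 0, 0]}
  ]
}}

```text
clock: 5.27
position: [0.4844, -0.0462, 0.2554]
ee_rot: [0.822, 0.57, 0.003, 0.001]
ft_force: [1.0, 0.5, 0.2]
grip_width: -0.003
```

```bash
python3 look.py c .483 -.048 .14
```

```text
5.2667 [ 0.4844 -0.0462  0.2554] [1.02 0.55 0.2 ] -0.0031725499258509282
[[0.35, 0.937, 0.006], [0.937, -0.35, 0.001], [0.003, 0.005, -1.0]]
scene crop origin 239 114
top crop origin 296 161
```

View pics/c.png

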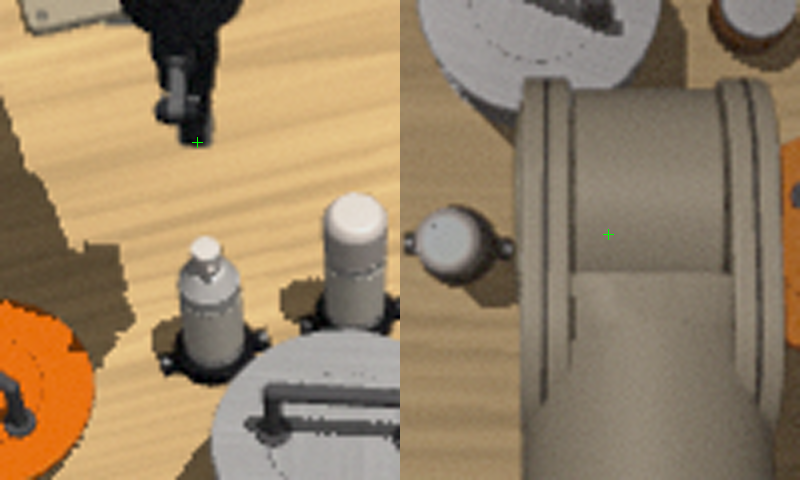

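Emit:
{"api": "move_arm", "payload": {
  "steps": [
    {"offset": [0.2, 0.28, 0], "delta_rot": [0, 0, 0]},
    {"offset": [0.4, 0.56, 0], "delta_rot": [0, 0, 0]},
    {"offset": [0.69, 0.97, 0], "delta_rot": [0, 0, 0]},
    {"offset": [0.69, 0.97, 0], "delta_rot": [0, 0, 0]},
    {"offset": [0.69, 0.97, 0], "delta_rot": [0, 0, 0]},
    {"offset": [0.69, 0.97, 0], "delta_rot": [0, 0, 0]},
    {"offset": [0.69, 0.97, 0], "delta_rot": [0, 0, 0]},
    {"offset": [0.69, 0.97, 0], "delta_rot": [0, 0, 0]}
  ],
  "hand": 0.3
}}

```text
clock: 6.03
position: [0.6543, -0.0008, 0.251]
ee_rot: [0.822, 0.57, -0.001, -0.0]
ft_force: [-0.3, -0.8, 0.3]
grip_width: 0.648
```

```bash
python3 look.py d .657 0 .19
```

```text
6.0333 [ 0.6543 -0.0008  0.251 ] [-0.27 -0.84  0.34] 0.6476348520747971
[[0.351, 0.936, -0.002], [0.936, -0.351, -0.001], [-0.001, -0.002, -1.0]]
scene crop origin 274 149
top crop origin 279 94
```

View pics/d.png

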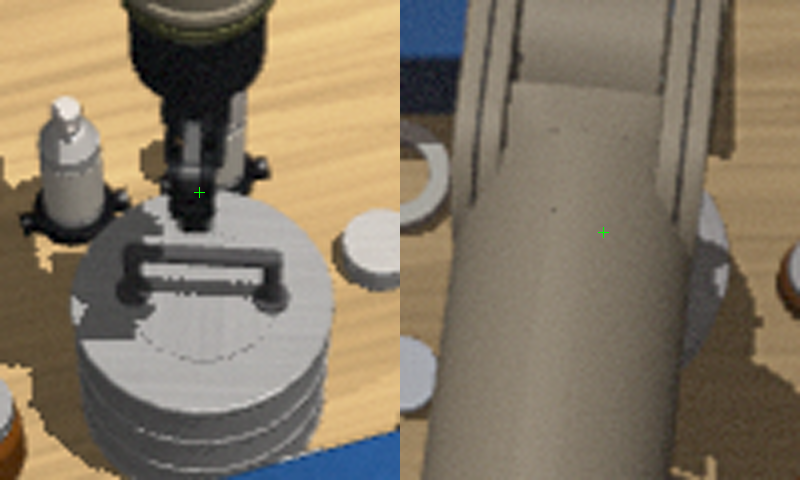

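Emit:
{"api": "move_arm", "payload": {
  "steps": [
    {"offset": [0.013, 0.016, 0.15], "delta_rot": [0, 0, 0]},
    {"offset": [0.013, 0.016, 0.3], "delta_rot": [0, 0, 0]},
    {"offset": [0.013, 0.016, 0.4], "delta_rot": [0, 0, 0]},
    {"offset": [0.013, 0.016, 0.5], "delta_rot": [0, 0, 0]},
    {"offset": [0.013, 0.016, 0.58], "delta_rot": [0, 0, 0]},
    {"offset": [0.013, 0.016, 0.58], "delta_rot": [0, 0, 0]},
    {"offset": [0.013, 0.016, 0.58], "delta_rot": [0, 0, 0]}
  ]
}}

```text
clock: 6.72
position: [0.6579, 0.0011, 0.1653]
ee_rot: [0.822, 0.57, -0.0, -0.0]
ft_force: [0.2, -0.6, -0.4]
grip_width: 0.649
```

```bash
python3 look.py e .657 0 .17
```

```text
6.7167 [0.6579 0.0011 0.1653] [ 0.18 -0.61 -0.36] 0.6487431273109384
[[0.35, 0.937, -0.0], [0.937, -0.35, 0.0], [0.0, -0.0, -1.0]]
scene crop origin 274 154
top crop origin 279 96
```

View pics/e.png

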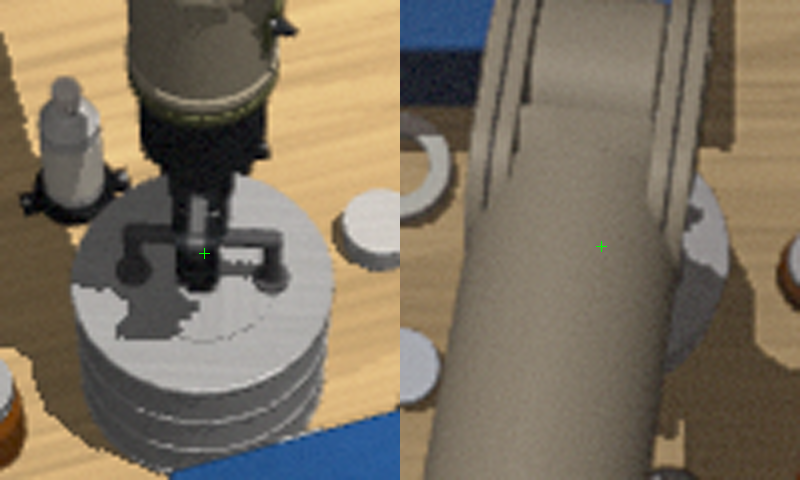

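Emit:
{"api": "move_arm", "payload": {
  "steps": [
    {"offset": [0, 0, 0], "delta_rot": [0, 0, 0]},
    {"offset": [0, 0, 0], "delta_rot": [0, 0, 0]},
    {"offset": [0, 0, 0], "delta_rot": [0, 0, 0]},
    {"offset": [0, 0, 0], "delta_rot": [0, 0, 0]},
    {"offset": [0, 0, 0], "delta_rot": [0, 0, 0]},
    {"offset": [0, 0, 0], "delta_rot": [0, 0, 0]},
    {"offset": [0, 0, 0], "delta_rot": [0, 0, 0]}
  ],
  "hand": -1,
  "squeeze": 30
}}

```text
clock: 7.4
position: [0.6584, 0.0011, 0.1655]
ee_rot: [0.822, 0.57, 0.0, 0.0]
ft_force: [-1.8, 1.4, 5.3]
grip_width: 0.128
```

Emit:
{"api": "move_arm", "payload": {
  "steps": [
    {"offset": [0, 0, 0], "delta_rot": [0, 0, 0]},
    {"offset": [0, 0, 0], "delta_rot": [0, 0, 0]},
    {"offset": [0, 0, -0.01], "delta_rot": [0, 0, 0]},
    {"offset": [0, 0, -0.015], "delta_rot": [0, 0, 0]},
    {"offset": [0, 0, -0.02], "delta_rot": [0, 0, 0]},
    {"offset": [0, 0, -0.025], "delta_rot": [0, 0, 0]},
    {"offset": [0, 0, -0.03], "delta_rot": [0, 0, 0]},
    {"offset": [0, 0, -0.03], "delta_rot": [0, 0, 0]}
  ],
  "squeeze": 90
}}

```text
clock: 8.07
position: [0.6575, 0.0012, 0.1683]
ee_rot: [0.821, 0.57, -0.001, -0.001]
ft_force: [2.0, -0.4, -12.7]
grip_width: 0.106
```

Emit:
{"api": "move_arm", "payload": {
  "steps": [
    {"offset": [0, 0, -0.01], "delta_rot": [0, 0, 0]},
    {"offset": [0, 0, -0.02], "delta_rot": [0, 0, 0]},
    {"offset": [0, 0, -0.03], "delta_rot": [0, 0, 0]},
    {"offset": [0, 0, -0.04], "delta_rot": [0, 0, 0]},
    {"offset": [0, 0, -0.06], "delta_rot": [0, 0, 0]},
    {"offset": [0, 0, -0.08], "delta_rot": [0, 0, 0]},
    {"offset": [0, 0, -0.1], "delta_rot": [0, 0, 0]},
    {"offset": [0, 0, -0.12], "delta_rot": [0, 0, 0]},
    {"offset": [0, 0, -0.14], "delta_rot": [0, 0, 0]},
    {"offset": [0, 0, -0.16], "delta_rot": [0, 0, 0]},
    {"offset": [0, 0, -0.175], "delta_rot": [0, 0, 0]},
    {"offset": [0, 0, -0.175], "delta_rot": [0, 0, 0]},
    {"offset": [0, 0, -0.175], "delta_rot": [0, 0, 0]},
    {"offset": [0, 0, -0.175], "delta_rot": [0, 0, 0]},
    {"offset": [0, 0, -0.175], "delta_rot": [0, 0, 0]}
  ]
}}

```text
clock: 9.32
position: [0.6581, 0.0012, 0.1955]
ee_rot: [0.821, 0.57, -0.0, -0.0]
ft_force: [-0.4, 0.4, -3.2]
grip_width: 0.106
```

```bash
python3 look.py f .657 0 .17
```

```text
9.3167 [0.6581 0.0012 0.1955] [-0.4   0.44 -3.19] 0.10550613639636551
[[0.35, 0.937, -0.0], [0.937, -0.35, 0.0], [-0.0, -0.0, -1.0]]
scene crop origin 274 154
top crop origin 279 96
```

View pics/f.png

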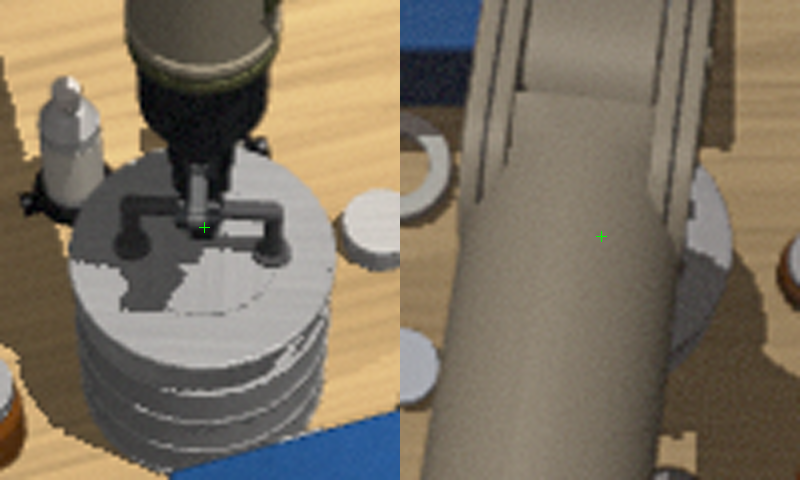

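View pics/full_scene_f.png

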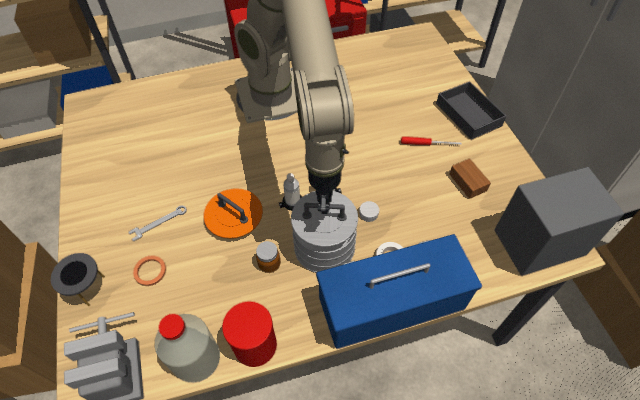

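```bash
python3 - <<'E'
from h import *
def run(f,z,o,t):
    im=cv2.resize(cv2.imread(f),None,fx=4,fy=4,interpolation=2)
    a=np.linspace(0,2*np.pi,200);c=(.6578,.0005)
    P=np.c_[c[0]+.087*np.cos(a),c[1]+.087*np.sin(a),a*0+z]
    cv2.polylines(im,[np.int32(proj('scene',P)*4+2)],True,(0,255,0),1)
    return im[616:616+480,1096:1096+400]
cv2.imwrite('pics/g.png',np.hstack([run('pics/full_scene_e.png',.128,0,0),run('pics/full_scene_f.png',.158,0,0)]))
print(proj('scene',[[.657,0,.175],[.657,0,.205]]),manip.get_obs()['torque'])
E
```

```text
[[324.07683091 212.92418791]
 [324.05044023 206.28072677]] [-0.0304284  -0.02827883 -0.02305474]
```

View pics/g.png

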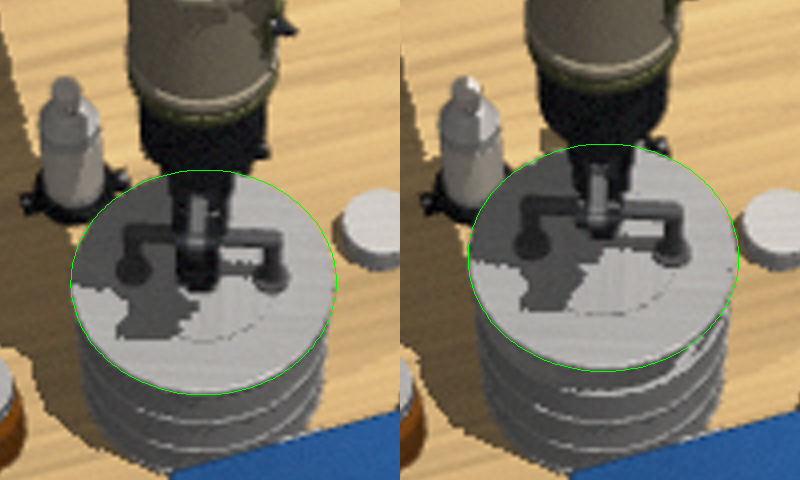

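```bash
python3 -c "
from h import *
print(manip.hand_in());o=manip.get_obs();print(o['clock'],o['position'],o['ft_force'],o['grip_width'])"
```

```text
the job is handed in; nothing more can be done
None
the job is handed in; nothing more can be done
```

I handed the job in at about 9.4 s of the 38 s allowed, and it reported no verdict. The arm is still holding the lid by its handle, 30 mm above shut.

- **Nozzle:** I pressed the bare nozzle down with the closed fingertips until it bottomed out. The tool height matched full travel, and the force jumped to about 25 N. I then released it, and the picture taken straight after showed it back up. The lid was shut throughout.
- **Lid:** I gripped the steel lid's bow handle with 90 N and pulled slowly straight up. It resisted with about 13 N, then came free.
- **Last checks:** The tool had risen 30 mm from where I gripped the handle. The downward force was 3.2 N, the weight of the lid alone, with negligible sideways force or moment. A level lid drawn at 30 mm up matched the scene picture, so the lid is level and over the mouth.
- **Other things on the bench:** The twin can, the orange lid and the other items I could see looked unmoved. The arm hid part of the top view at the end.
- **Disagreement:** The two cameras differed by about 5 mm sideways. I went with the scene camera because it agreed with the arm's own position reading, and both contacts confirmed that choice.

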